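# Shingle blade blanks on the tempering tray

### The arm

A 7-joint arm with a two-finger parallel gripper is mounted at the origin on the work surface. World frame = base frame: x ahead of the robot, y to its left, z up, the work surface at z = 0. Lengths are in mm, angles in rad, forces in N, time in s.
With the tool pointing down it reaches from about 425 to 825 mm from the base axis. Payload 3.6 kg.
Tool frame: the origin (TCP) lies where the fingers leave the gripper's body, on its centre line; the fingertips stand 84 mm ahead of it and the grasp point (between the pads) lies 65 mm ahead of it (tcp_to_tips is the distance from the TCP to the fingertips, in mm); z points along the fingers, x is the direction in which the jaws open and shut, and the axes are right-handed (so a half turn about z gives the same grasp; the last joint's range is limited). The gripper opens to 93 mm and grips with 3 to 60 N. Pads are 15 mm wide; open, the fingers measure 128 mm over their backs; the gripper's body (75 mm by 188 mm) begins 65 mm behind the grasp point.
Start: joints at [1.304, 0.615, -0.013, 1.423, 0.008, 1.103, -0.04], TCP at [154.393, -631.372, 302.74] pointing down, gripper open.
Joint ranges: [-3.12, 3.12], [-0.3, 2.06], [-1.34, 1.32], [0.26, 2.42], [-1.36, 4.5], [0.01, 1.98], [-2.84, 2.84]. Speed limits (rad/s): [2.79, 2.79, 3.14, 3.14, 3.14, 3.14, 3.14].

### API

Orientations are given as a unit quaternion [w, x, y, z].
In Python, from cell import * gives the robot as it stands. The module is installed in compiled form; this text tells all that it offers. Calls block until the motion is done:
- move_to(position, orientation): joint-space move of the TCP to a pose.
- move_linear(position, vel=150, rotation=None, contact_N=None): straight line of the TCP; rotation=None keeps the orientation; vel is the mean speed in mm/s. With contact_N (N) it stops when the force on the tool has changed by that much, and returns True; else False.
- move_joints(angles): joint-space move.
- open_gripper() and grab(strength=None): open the fingers fully, or close them until they stop; strength is the grip in N (None keeps the last).
- hold(seconds).
- solve_ik(position, orientation): joint angles nearest the present ones, or None.
- get_obs(): the state.
- grab_frame(name): name is "side" or "top" or "wrist"; returns a dict with "image" (384x512x3 uint8, blue, green, red), "depth" (384x512 float32, mm along the optical axis (not along the pixel's ray), 0 where there is no reading), "fx", "fy", "cx", "cy" (pixels), "rvec" (rotation vector, rad) and "tvec" (3), from world to camera coordinates, as OpenCV has them; the wrist camera has in their place "tool_from_camera" (4x4, takes a point from camera to tool coordinates, whose origin is the TCP and whose axes are the tool frame's). Camera axes: x right, y down, z forward; pixel columns grow to the right and rows downward; lengths in mm; the calibration is good to about 2 mm. A picture is of the moment at which its call begins: read the wrist's pose just before it.
A pose or a line that the arm cannot do raises Unreachable and nothing moves.
- close_job(): hands the job in, once; it reports no verdict.
Trained networks look in a picture, given as the dict that the camera call returned (one of the last four; its "shot" number tells which), for a name from the list of things; names that differ only in an ending like _2 or _b are one class to them, and where a whole thing is asked for, a point or a joint stands for the part that bears it (a point fixed in the world has none). Each returns a list of dicts, best first, with "conf" (0 to 1); they miss things now and then, are a little off and sometimes report something else, mostly with a low value. They report only what shows in the picture. A call takes as long as a camera call. They do not tell look-alikes from the thing itself.
- silhouettes(picture, label): "pixels" (384x512 bool, what is visible of it) and "rect" ([left, top, right, bottom] in pixels, round what is visible of it).
The state is a dict: "time": time; "joint_pos": joint angles; "qvel": joint speeds; "joint_torque": joint torques, N m; "tcp_pos": TCP position; "tool_rot": TCP orientation; "wrist_force": force on the tool from outside, world axes, zero at the start; "moment": the same for the moment, N m; "opening": opening from 0.0 (shut) to 1.0 (fully open).
Only numpy, scipy, OpenCV 4.12 (cv2) and the standard library are available. Lean on these libraries where they do the work, as an engineer would, in place of code of your own. Each camera call takes 0.05 s, during which the arm holds its last target. There are 200 camera calls.

### The job

Slide the two tanged blade blanks out of the slanted cooling rack and carry on the row begun on the tempering tray, shingled one after the other: each lies on the one before, lapping it by about half its length, square and in line with it, blade end raised and tang end down on the tray floor. Lay them down gently without shifting the blank that is already there, leave the short plain strip in the rack, and do not disturb the other things on the bench.

Things in the scene. Friction and masses are not known exactly. Their poses are not given: they have to be found in the camera images.
- tray: fixed aluminium tray, 280 (x) by 160 mm (y), floor 6 mm thick, 3 mm rims rising 14 mm above the table. Origin: centre of its underside, on the table; z up. A fixed 12 mm steel rod lies on the floor across it, 105 mm from the origin towards -x. The row of blanks grows from the rod towards the tray's +x, near y = 0.
- rack: fixed steel rack, base 190 (x) by 70 mm; origin under its centre. Three slots 55 mm apart along x, slanted 45 degrees: pieces slope down towards its +x and draw out along their own length, up and towards -x. Each slot: two fins 28 mm wide, 9 mm apart, reaching 65 mm up the slope from the foot, 22 mm above the table. Blanks are wider than the fins: their side edges are free, their tops 100 mm high.
- blank_1: loose steel blade blank, 110 x 6 mm, 0.2 kg: blade half 60 mm long, 48 wide; tang half 50 long, 34 wide, two 8 mm dark holes. Origin: middle of the tang's end face. x runs from blade to tang: tang x = -50 to 0 mm, blade -110 to -50; y across; z normal to the face, up. It starts the row: tang end on the tray floor towards the tray's +x, blade on the rod, sloping 7 degrees.
- blank_2: blade blank of the same shape, size, origin and axes as blank_1; starts in one of the rack's slots, tang down, blade sticking out, sloping 45 degrees
- blank_3: blade blank of the same shape, size, origin and axes as blank_1; starts in another of the rack's slots like blank_2
- blank_2_head (a point): middle of the blade's end edge of blank_2 (110 mm from its origin), mid thickness; axes as the blank's
- blank_3_head (a point): the same point of blank_3
- coupon: plain straight steel test strip, 75 x 24 x 6 mm, no holes, in the rack's remaining slot; it stays there. Origin: middle of its lower end face; x along its length, downwards.
- ref_disc: loose steel reference disc, 48 mm across, 12 mm high, between tray and rack; bystander; origin under its centre
- wood_block: loose wooden block 45 x 90 x 35 mm; bystander; origin under its centre
- crucible: loose white ceramic crucible, 70 mm across, 70 mm high; bystander; origin under its centre
- wire_brush: loose brush lying on the table; bystander
- tongs: loose dark steel tongs, about 370 mm long, lying flat, 10 mm high; bystander
- cup: loose blue plastic cup, 72 mm across, 85 mm high; bystander; origin under its centre
Things that resemble listed ones, but are neither listed nor needed, are in the scene too. Leave any blue or brown look-alike of the blank_2 alone. Leave any turquoise look-alike of the blank_3 alone.

How it is judged:
By the outcome, as a careful person would: the job done as asked, in the order asked, and still so for the second after the job is handed in, with the robot touching nothing.
It also fails if it takes over 58 s, if anything falls off the work surface, if the arm or the gripper's body presses on something with over 40 N, if the wrist force passes 120 N, or if a joint passes its speed limit or range.

## Working session

There is one attempt and no reset: what is moved stays moved. The work goes in short steps, each a Python script; the robot and the scene stay as the last script left them, time stands still between calls to the robot, and variables do not carry over. Pictures are saved under pics/ and viewed, about 8 in all and at most 12, crops included, and the job is handed in when it is done.

```bash
mkdir -p pics
cat > h.py <<'E'
from cell import *
import numpy as np, cv2
from scipy.spatial.transform import Rotation as R
def cam2world(f,uv,d):
    uv=np.asarray(uv,float);d=np.asarray(d,float)
    p=np.stack([(uv[:,0]-f["cx"])/f["fx"]*d,(uv[:,1]-f["cy"])/f["fy"]*d,d],1)
    if "rvec" in f:
        Rm=cv2.Rodrigues(np.array(f["rvec"],float))[0]
        return (p-np.array(f["tvec"]).ravel())@Rm
    T=f["T"]; return p@T[:3,:3].T+T[:3,3]
def shot(n):
    o=get_obs(); f=grab_frame(n)
    if n=="wrist":
        q=o["tool_rot"]; T=np.eye(4);T[:3,:3]=R.from_quat([q[1],q[2],q[3],q[0]]).as_matrix();T[:3,3]=o["tcp_pos"]
        f["T"]=T@np.array(f["tool_from_camera"])
    return f
def cloud(f,mask=None):
    m=f["depth"]>0
    if mask is not None: m&=mask
    v,u=np.nonzero(m)
    return cam2world(f,np.stack([u,v],1),f["depth"][m]),u,v
def quat(M):
    q=R.from_matrix(M).as_quat(); return [q[3],q[0],q[1],q[2]]
E
python3 - <<'E'
from h import *
for n in("top","side"):
    f=shot(n); cv2.imwrite(f"pics/{n}0.png",cv2.resize(f["image"],(800,600)))
    np.savez(f"{n}0.npz",**{k:v for k,v in f.items()})
    print(n,f["fx"],f["cx"],f["cy"],f["rvec"],f["tvec"])
    for l in("blank_1","tray","rack","coupon","ref_disc","crucible","cup","wood_block","tongs","wire_brush"):
        for s in silhouettes(f,l):
            if s["conf"]>.2:
                p,_,_=cloud(f,s["pixels"]); print(l,round(s["conf"],2),s["rect"],np.round(np.median(p,0)) if len(p) else None,np.round(p.max(0)) if len(p) else None)
E
```

```text
top 362.57412921796544 257.29578838446065 194.66303899788636 [ 2.16391856 -2.21369242  0.06070652] [  16.7345329   561.02575509 1143.69241376]
blank_1 0.97 [180.2, 190.1, 198.5, 223.6] [524. 229.  18.] [586. 256.  29.]
blank_1 0.97 [306.3, 232.7, 323.4, 267.7] [ 374. -181.    5.] [ 434. -150.   11.]
blank_1 0.84 [331.7, 202.1, 354.2, 229.7] [ 476. -253.   82.] [ 526. -228.  105.]
blank_1 0.84 [268.7, 153.5, 293.0, 184.9] [643. -78.   5.] [690. -41.  12.]
blank_1 0.55 [318.5, 107.2, 351.8, 135.4] [ 796. -262.    5.] [ 839. -206.   12.]
blank_1 0.53 [322.6, 174.2, 344.9, 194.2] [ 582. -229.   84.] [ 607. -205.  103.]
tray 0.69 [162.3, 142.8, 214.2, 232.0] [607. 224.   5.] [740. 316.  24.]
rack 0.66 [313.1, 153.7, 347.7, 217.7] [ 582. -222.   13.] [ 687. -175.  100.]
coupon 0.43 [336.9, 193.6, 340.4, 201.9] [ 541. -241.   74.] [ 546. -232.   78.]
ref_disc 0.7 [333.2, 195.5, 342.4, 200.0] [ 541. -241.   73.] [ 549. -230.   80.]
ref_disc 0.69 [250.1, 212.8, 261.7, 226.8] [486.   9.  11.] [506.  29.  17.]
crucible 0.64 [368.3, 272.6, 395.2, 297.1] [ 272. -376.   42.] [ 309. -332.   73.]
cu
[... 1321 characters left out ...]
 0.75 [243.6, 229.8, 317.5, 267.5] [ 570. -245.   14.] [ 679. -177.   75.]
coupon 0.6 [258.1, 233.5, 278.9, 250.0] [ 549. -247.   66.] [ 583. -230.   82.]
ref_disc 0.51 [222.7, 190.9, 238.4, 206.7] [483.  -0.  13.] [504.  29.  20.]
crucible 0.87 [138.4, 274.1, 171.8, 317.5] [ 273. -382.   50.] [ 306. -263.   76.]
cup 0.66 [164.2, 104.7, 183.6, 134.6] [337. 432.  60.] [369. 495.  89.]
wood_block 0.86 [318.7, 167.9, 335.4, 196.7] [784.  17.  35.] [838. 138.  42.]
tongs 0.63 [192.8, 306.3, 364.6, 357.8] [ 522. -474.   10.] [ 723. -436.   17.]
tongs 0.6 [270.7, 217.2, 301.9, 246.6] [ 590. -236.   77.] [641. -96. 106.]
wire_brush 0.66 [195.9, 112.4, 246.6, 134.6] [510. 459.  17.] [595. 555.  29.]
```

View pics/top0.png

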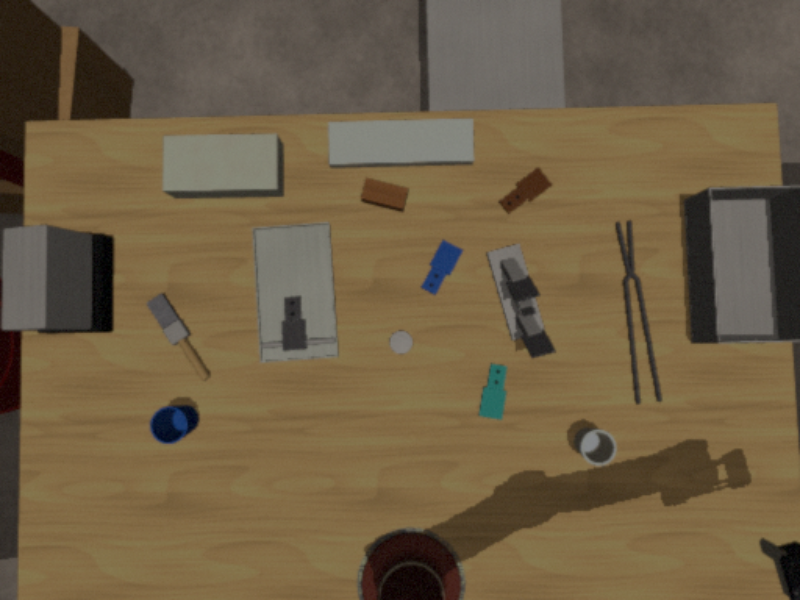

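View pics/side0.png

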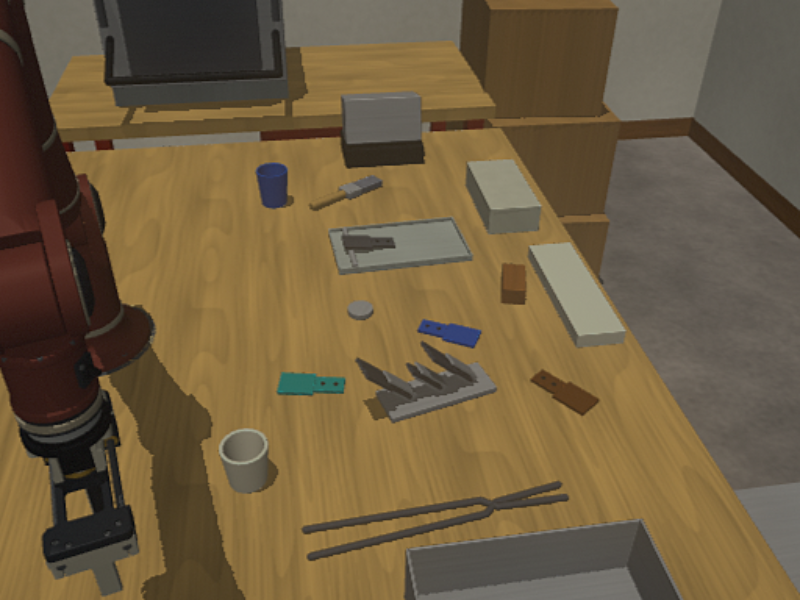

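The top view shows the tray at about (295,290) with blank_1 in its lower half. The rack is at (520,300), with steel blanks in the two end slots and the coupon in the middle. The blue, brown and teal pieces are decoys. Next I take close views with the wrist camera.

Run:
```python
from h import *
def down(yaw): # tool z down, tool x = world dir at yaw
    x=np.array([np.cos(yaw),np.sin(yaw),0]);z=np.array([0,0,-1.]);return np.column_stack([x,np.cross(z,x),z])
o=get_obs();print(o["time"],o["tool_rot"])
from itertools import product
y=np.radians(17)
for s in(1,-1):
  Rk=R.from_euler('z',y).as_matrix()
  for a in(45,30,15):
    A=np.radians(a); z=Rk@[-np.sin(A),0,-np.cos(A)]; x=Rk@[0,s,0]; M=np.column_stack([x,np.cross(z,x),z])
    print(s,a,[ (np.round(j,2) if (j:=solve_ik(list(np.array(p)-65*z),quat(M))) is not None else None) for p in((610,-225,80),(500,-245,80))])
  for a in(7,-8):
    A=np.radians(a); z=np.array([-np.sin(A),0,-np.cos(A)]);x=np.array([0,s,0]);M=np.column_stack([x,np.cross(z,x),z])
    print('tray',s,a,[ (np.round(j,2) if (j:=solve_ik(list(np.array(p)-75*z),quat(M))) is not None else None) for p in((560,228,25),(615,228,20))])
s=None
for yaw in(np.pi/2,-np.pi/2):
    j=solve_ik([570,-230,400],quat(down(yaw)));print(yaw,j)
f=shot("wrist");T=np.array(f["tool_from_camera"]);print(np.round(T,2),f["fx"])
```

```text
1.1 [-9.83660980e-06  7.86595495e-01 -6.17468645e-01  1.04922826e-05]
1 45 [array([ 0.37,  1.21, -0.58,  0.91,  0.73,  1.93,  1.74]), array([ 0.65,  1.19, -0.96,  1.34,  0.9 ,  1.9 ,  1.44])]
1 30 [array([ 0.62,  1.25, -1.15,  1.14,  1.05,  1.87,  1.47]), array([ 0.8 ,  1.16, -1.15,  1.5 ,  0.99,  1.73,  1.35])]
1 15 [array([ 0.75,  1.15, -1.15,  1.35,  1.01,  1.55,  1.43]), array([ 0.92,  1.06, -1.15,  1.67,  0.99,  1.41,  1.36])]
tray 1 7 [array([-0.02,  0.94, -0.68,  1.62,  0.61,  0.93,  0.64]), array([-0.02,  1.  , -0.68,  1.46,  0.61,  1.02,  0.72])]
tray 1 -8 [array([-0.33,  0.77, -0.2 ,  1.86,  0.48,  0.44,  0.68]), array([-0.07,  0.9 , -0.6 ,  1.7 ,  0.87,  0.7 ,  0.43])]
-1 45 [array([ 0.12,  1.16,  0.14,  0.93,  0.23,  1.75, -1.09]), array([ 0.14,  1.  ,  0.16,  1.36,  0.26,  1.47, -1.11])]
-1 30 [array([ 0.17,  1.01,  0.08,  1.16,  0.19,  1.44, -1.12]), array([ 0.22,  0.87,  0.1 ,  1.53,  0.22,  1.2 , -1.11])]
-1 15 [array([ 0.25,  0.88,  0.01,  1.37,  0.14,  1.11, -1.09]), array([ 0.32,  0.76,  0.02,  1.69,  0.18,  0.91, -1.06])]
tray -1 7 [array([-0.35,  0.84, -0.08,  1.63,  0.02,  0.78, -1.99]), array([-0.33,  0.91, -0.07,  1.47,  0.01,  0.88, -1.96])]
tray -1 -8 [array([-0.57,  0.77,  0.19,  1.86, -0.19,  0.4 , -1.85]), array([-0.51,  0.82,  0.16,  1.72, -0.13,  0.48, -1.87])]
1.5707963267948966 [ 0.79031822  0.58814197 -0.80394243  1.35949335  0.42017878  1.3674819
  1.55891284]
-1.5707963267948966 [ 0.40433442  0.48943194 -0.09492179  1.37317306  0.04651155  1.28115371
 -1.26358842]
[[  1.    -0.     0.     1.41]
 [  0.     0.96   0.27 -75.38]
 [ -0.    -0.27   0.96 -83.09]
 [  0.     0.     0.     1.  ]] 336.09438300144353
```

```bash
cat >> h.py <<'E'
def down(yaw):
    x=np.array([np.cos(yaw),np.sin(yaw),0]);z=np.array([0,0,-1.]);return np.column_stack([x,np.cross(z,x),z])
E
python3 - <<'E'
from h import *
import pickle
q=quat(down(-np.pi/2))
for n,p in(("rack",[600,-225,300]),("tray",[620,225,280])):
    move_to(p,q); hold(0.2)
    f=shot("wrist"); cv2.imwrite(f"pics/w_{n}.png",cv2.resize(f["image"],(800,600)))
    f["sil"]={l:silhouettes(f,l) for l in (("blank_2","coupon","rack") if n=="rack" else("blank_1","tray"))}
    pickle.dump(f,open(f"w_{n}.pkl","wb"))
    for l,ss in f["sil"].items():
        for s in ss:
            if s["conf"]>.2:
                p,_,_=cloud(f,s["pixels"]); print(l,round(s["conf"],2),np.round(s["rect"]),np.round(np.median(p,0)),np.round(p.max(0)))
print(get_obs()["time"])
E
```

```text
blank_2 0.96 [227. 124. 289. 234.] [ 585. -233.   85.] [ 644. -204.  104.]
blank_2 0.94 [ 83.  73. 159. 179.] [647. -82.   7.] [697. -39.  10.]
blank_2 0.76 [254. 237. 304. 326.] [ 490. -255.   72.] [ 521. -229.  104.]
blank_2 0.71 [233.   0. 272.  19.] [ 762. -228.    7.] [ 767. -212.    9.]
blank_2 0.63 [191. 286. 235. 361.] [ 356. -179.    7.] [ 439. -150.   10.]
coupon 0.62 [253. 223. 280. 245.] [ 543. -243.   73.] [ 551. -231.   79.]
rack 0.58 [203.  87. 302. 274.] [ 622. -229.   14.] [ 685. -175.  100.]
blank_1 0.8 [483. 139. 511. 200.] [607. -53.   7.] [648. -36.  10.]
blank_1 0.56 [225. 200. 272. 292.] [528. 227.  20.] [653. 253. 296.]
tray 0.56 [158.  48. 326. 292.] [634. 223.   7.] [739. 315. 295.]
5.7083
```

View pics/w_rack.png

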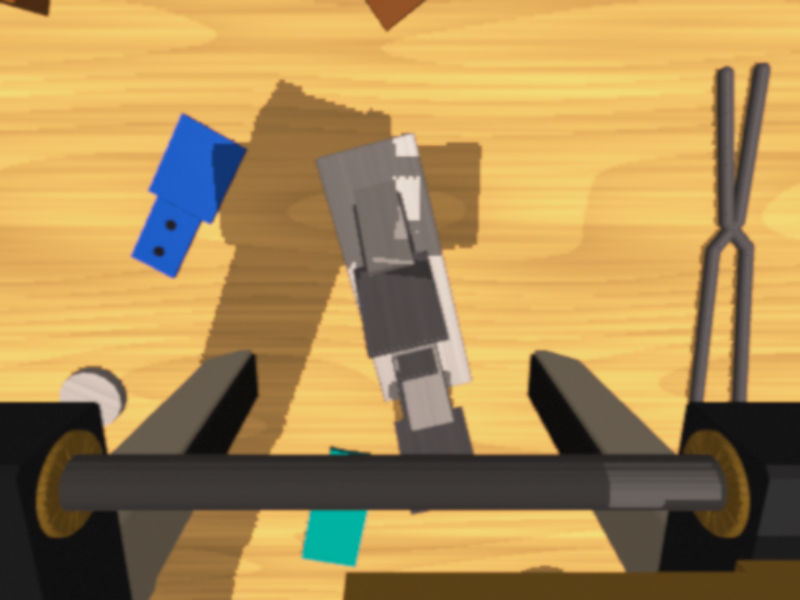

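View pics/w_tray.png

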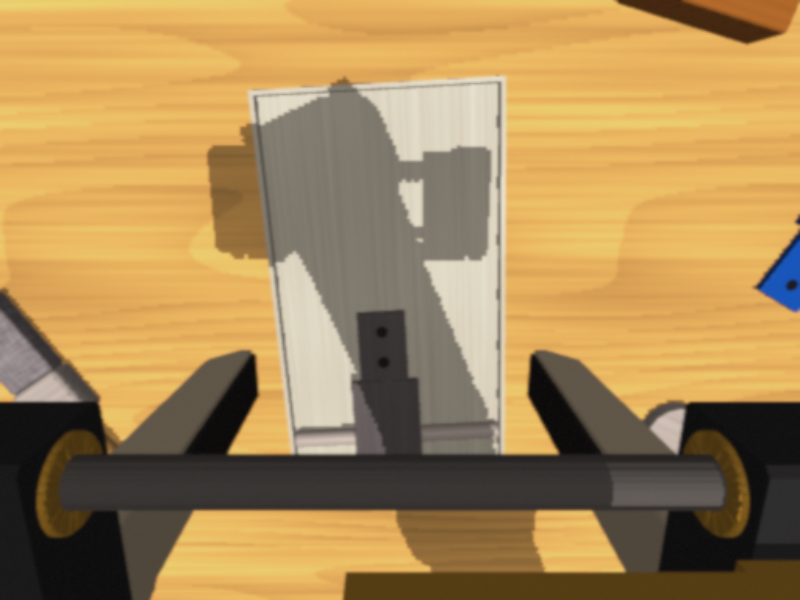

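The rack view shows the +x-slot blank with its blade at (405,310), the coupon at (427,400) and the low-x blank at (435,430). The tray view shows blank_1's tang end at (381,312) and its blade on the rod at (385,440). I fit their poses next.

```bash
cat > fit.py <<'E'
from h import *
import pickle,sys
def fit(P,zmin,zmax,name,guess_slope=None):
    P=P[(P[:,2]>zmin)&(P[:,2]<zmax)]
    for _ in range(4):
        c=P.mean(0);n=np.linalg.svd(P-c,full_matrices=False)[2][2];n*=np.sign(n[2]);r=(P-c)@n
        P=P[abs(r)<max(2.0,2*np.median(abs(r)))]
    ax=np.array([n[0],n[1],0]);slope=np.degrees(np.arccos(n[2]))
    nyaw=np.degrees(np.arctan2(n[1],n[0]))
    # in-plane coords: e1 downslope-ish (world +x side), e2
    e2=np.cross(n,[1,0,0]);e2/=np.linalg.norm(e2);e1=np.cross(e2,n)
    uv=np.stack([(P-c)@e1,(P-c)@e2],1).astype(np.float32)
    rect=cv2.minAreaRect(uv)
    print(name,len(P),"c",np.round(c,1),"slope",round(slope,1),"nyaw",round(nyaw,1),"rect",np.round(rect[0],1),np.round(rect[1],1),round(rect[2],1))
    return P,c,n,e1,e2,uv,rect
if __name__=="__main__":
    f=pickle.load(open("w_rack.pkl","rb"))
    for i,s in enumerate(f["sil"]["blank_2"]):
        p,_,_=cloud(f,s["pixels"])
        if np.median(p[:,2])>40:
            P,c,n,e1,e2,uv,r=fit(p,40,110,"rackblank")
            # per-height strips: edges
            for z in range(50,104,6):
                m=abs(p[:,2]-z)<3
                if m.sum()>5: q=p[m]; d=q[:,:2]; print(z,m.sum(),"x",np.round([q[q[:,1].argmin()],q[q[:,1].argmax()]],0).tolist())
    P,_,_=cloud(f); 
    B=P[(abs(P[:,2]-14)<3)&(P[:,0]>450)&(P[:,0]<720)&(P[:,1]<-150)&(P[:,1]>-320)]
    print("rack base z?",np.round(np.percentile(B[:,2],[5,50,95]),1),len(B)); r=cv2.minAreaRect(B[:,:2].astype(np.float32));print(r)
    f=pickle.load(open("w_tray.pkl","rb"))
    s=f["sil"]["blank_1"][1]; p,u,v=cloud(f,s["pixels"]); p=p[p[:,2]<40]
    P,c,n,e1,e2,uv,r=fit(p,8,40,"blank1")
    for x in range(int(p[:,0].min()),int(p[:,0].max())+4,6):
        m=abs(p[:,0]-x)<3
        if m.sum()>3:print(x,m.sum(),np.round([p[m,1].min(),p[m,1].max(),p[m,1].mean(),np.median(p[m,2])],1))
    P,_,_=cloud(f)
    m=(P[:,2]>11)&(P[:,2]<18)&(P[:,1]>120)&(P[:,1]<340)&(P[:,0]>600)&(P[:,0]<770)
    Q=P[m];print("rim",len(Q));
    for k,lab in((0,"y-"),(1,"y+")):
        S=Q[(Q[:,0]<720)&((Q[:,1]<190) if k==0 else (Q[:,1]>260))]
        if len(S)>10:
            a=np.polyfit(S[:,0],S[:,1],1);print(lab,len(S),"yaw",np.degrees(np.arctan(a[0])),"y@600",np.polyval(a,600))
    S=Q[Q[:,0]>715]; 
    if len(S)>10: a=np.polyfit(S[:,1],S[:,0],1);print("x+",len(S),np.degrees(np.arctan(-a[0])),np.polyval(a,225))
E
python3 fit.py
```

```text
rackblank 2803 c [ 585.9 -231.6   83.6] slope 44.9 nyaw 14.5 rect [15.2  5.7] [89.1 48. ] 19.9
50 29 x [[621.0, -239.0, 51.0], [615.0, -207.0, 48.0]]
56 29 x [[615.0, -241.0, 59.0], [611.0, -208.0, 53.0]]
62 109 x [[610.0, -250.0, 64.0], [602.0, -204.0, 62.0]]
68 325 x [[604.0, -251.0, 70.0], [597.0, -204.0, 66.0]]
74 390 x [[598.0, -253.0, 76.0], [592.0, -206.0, 72.0]]
80 390 x [[592.0, -254.0, 83.0], [586.0, -208.0, 77.0]]
86 416 x [[587.0, -256.0, 88.0], [579.0, -209.0, 84.0]]
92 440 x [[581.0, -257.0, 93.0], [573.0, -211.0, 91.0]]
98 510 x [[570.0, -259.0, 100.0], [567.0, -212.0, 96.0]]
rackblank 1055 c [ 491.1 -254.3   70.9] slope 45.0 nyaw 14.5 rect [-1.5 -0.1] [88.1 47.6] 19.7
50 28 x [[507.0, -236.0, 49.0], [508.0, -233.0, 50.0]]
56 25 x [[500.0, -238.0, 58.0], [503.0, -234.0, 54.0]]
62 107 x [[505.0, -275.0, 61.0], [492.0, -229.0, 64.0]]
68 283 x [[499.0, -276.0, 68.0], [488.0, -230.0, 68.0]]
74 376 x [[493.0, -278.0, 75.0], [485.0, -231.0, 73.0]]
80 207 x [[488.0, -279.0, 80.0], [481.0, -240.0, 78.0]]
86 6 x [[486.0, -280.0, 84.0], [484.0, -269.0, 83.0]]
rack base z? [11.8 
[... 278 characters left out ...]
226 [199.8 250.2 224.1  24.1]
502 220 [200.  251.7 225.8  23.4]
508 225 [201.2 252.7 225.8  22.7]
514 216 [202.1 252.7 226.6  21.9]
520 235 [203.2 252.6 226.8  21.2]
526 226 [202.5 252.4 227.5  20.5]
532 236 [203.2 251.3 227.2  19.7]
538 177 [204.4 244.5 225.   18.9]
544 171 [209.6 244.5 227.6  18.2]
550 165 [210.8 247.1 228.   17.5]
556 169 [212.2 247.2 229.2  16.7]
562 167 [212.2 247.  229.2  15.7]
568 175 [212.2 248.  229.9  15.2]
574 159 [214.4 248.  230.6  14.4]
580 176 [213.3 247.8 229.9  13.5]
586 115 [213.3 246.1 228.6  12.5]
rim 1641
y- 463 yaw 3.0817078332621857 y@600 146.14177852137638
y+ 460 yaw 2.922784704655435 y@600 302.75672226760605
x+ 761 1.779312462245701 731.5157999670929
```

```bash
cat >> h.py <<'E'
YR=np.radians(14.45)
def frame(yaw,slope):  # blank axes: x down-slope to tang, y, z normal
    x=np.array([np.cos(yaw)*np.cos(slope),np.sin(yaw)*np.cos(slope),-np.sin(slope)])
    y=np.array([-np.sin(yaw),np.cos(yaw),0]);return np.column_stack([x,y,np.cross(x,y)])
def tool(B): return np.column_stack([-B[:,1],-B[:,0],-B[:,2]])
D=75.5; XG=-80.
def tcp_for(B,org,xg=XG,d=D): return np.asarray(org)+xg*B[:,0]+d*B[:,2]
def L(v): return [float(a) for a in v]
E
python3 - <<'E'
from h import *
from fit import fit
import pickle
f=pickle.load(open("w_rack.pkl","rb"))
s=f["sil"]["blank_2"][0]; p,_,_=cloud(f,s["pixels"])
B=frame(YR,np.radians(45)); q=p[(p[:,2]>60)]; 
l=q@B; print("head x",np.percentile(l[:,0],[0.2,1,2]),"y",np.percentile(l[:,1],[.5,50,99.5]),(np.percentile(l[:,1],.5)+np.percentile(l[:,1],99.5))/2,"z",np.median(l[:,2]))
step=[]
for g in f["sil"]["blank_2"]:
    pp,_,_=cloud(f,g["pixels"]); pp=pp[pp[:,2]>60]
    if len(pp)>200: l2=pp@B; print(np.round([np.percentile(l2[:,0],.5),np.percentile(l2[:,1],.5),np.percentile(l2[:,1],99.5),np.median(l2[:,2])],1))
c=lambda r: np.array([np.cos(YR)*r,np.sin(YR)*r,0])
ctr=np.array([585.1,-231.9,0]);print("ctr local",np.round(ctr@B,1), "step 110 in B",np.round(c(110)@B,1))
# side depth/top for low-x blank
for n in("top0","side0"):
    g=dict(np.load(n+".npz")); P,_,_=cloud(g)
    m=(P[:,2]>60)&(P[:,2]<110)&(P[:,0]>440)&(P[:,0]<660)&(P[:,1]<-190)&(P[:,1]>-300); l=P[m]@B
    for zc in(np.median(l2[:,2])-78,np.median(l2[:,2]),np.median(l2[:,2])+78):
        k=abs(l[:,2]-zc)<8
        if k.sum()>20:print(n,k.sum(),np.round([np.percentile(l[k,0],1),np.percentile(l[k,1],1),np.percentile(l[k,1],99),np.median(l[k,2])],1))
E
```

```text
head x [273.14944769 273.37304988 273.55438715] y [-394.02241939 -370.56309348 -346.6800081 ] -370.35121374356004 z 419.3654117047334
[ 273.3 -394.  -346.7  419.4]
[ 196.5 -392.  -345.   341.5]
ctr local [ 359.7 -370.6  359.7] step 110 in B [77.8  0.  77.8]
top0 288 [ 194.9 -390.4 -342.9  340. ]
top0 263 [ 273.4 -392.2 -344.6  417.4]
side0 246 [ 192.3 -392.2 -342.8  340.4]
side0 201 [ 269.7 -394.1 -343.4  417.9]
```

```bash
cat > pick.py <<'E'
from h import *
import pickle
def pick(org,B,tag):
    q=quat(tool(B)); g=tcp_for(B,org)
    move_to(L(g+110*B[:,2]-15*B[:,0]),q)
    move_linear(L(g+30*B[:,2]),vel=180)
    hit=move_linear(L(g),vel=80,contact_N=8)
    if hit: print("HIT on approach",get_obs()["wrist_force"],get_obs()["tcp_pos"]); return
    grab(50); o=get_obs(); print("opening",o["opening"],"F",np.round(o["wrist_force"],1))
    if not .4<o["opening"]<.65: print("bad grip"); return
    move_linear(L(g-20*B[:,0]),vel=60); print("F",np.round(get_obs()["wrist_force"],1))
    move_linear(L(g-95*B[:,0]),vel=120)
    move_linear(L(g-95*B[:,0]+[0,0,60]),vel=150)
    look(tag)
def look(tag):
    f=shot("wrist"); cv2.imwrite(f"pics/{tag}.png",cv2.resize(f["image"],(800,600)))
    f["sil"]=silhouettes(f,"blank_2"); pickle.dump(f,open(tag+".pkl","wb"))
    o=get_obs(); print("t",o["time"],"open",o["opening"],"F",np.round(o["wrist_force"],1))
E
cat > p1.py <<'E'
from pick import *
B=frame(YR,np.radians(45))
pick(B@np.array([273.3+110,-370.4,416]),B,"held1")
E
python3 p1.py
```

```text
Traceback (most recent call last):
  File "p1.py", line 3, in <module>
    pick(B@np.array([273.3+110,-370.4,416]),B,"held1")
    ~~~~^^^^^^^^^^^^^^^^^^^^^^^^^^^^^^^^^^^^^^^^^^^^^^
  File "pick.py", line 5, in pick
    move_to(L(g+110*B[:,2]-15*B[:,0]),q)
    ~~~~~~~^^^^^^^^^^^^^^^^^^^^^^^^^^^^^
cell.Unreachable: the arm cannot take that pose within its joint ranges
```

Run:
```python
from h import *
B=frame(YR,np.radians(45));org=B@np.array([383.3,-370.4,416])
for t in(0,8,15,25):
    Ry=R.from_rotvec(np.radians(-t)*B[:,1]).as_matrix()
    for sg in(1,-1):
        M=(Ry if sg>0 else Ry.T)@tool(B); z=M[:,2]
        g=org+XG*B[:,0]-D*z
        ok=lambda p: solve_ik(L(p),quat(M))is not None
        print(t,sg,np.round(z,2),"grasp",ok(g),"up40..120",[ok(g+np.array([0,0,h])) for h in(40,80,120)],"ext",[ok(g-e*B[:,0]) for e in(20,50,95)],ok(g-95*B[:,0]+[0,0,60]),"n",[ok(g+h*B[:,2])for h in(20,40,60,110)])
```

```text
0 1 [-0.68 -0.18 -0.71] grasp True up40..120 [True, True, True] ext [True, True, True] True n [True, True, True, False]
0 -1 [-0.68 -0.18 -0.71] grasp True up40..120 [True, True, True] ext [True, True, True] True n [True, True, True, False]
8 1 [-0.58 -0.15 -0.8 ] grasp True up40..120 [True, True, True] ext [True, True, True] True n [True, True, True, True]
8 -1 [-0.77 -0.2  -0.6 ] grasp True up40..120 [True, True, False] ext [True, True, True] True n [True, False, False, False]
15 1 [-0.48 -0.12 -0.87] grasp True up40..120 [True, True, True] ext [True, True, True] True n [True, True, True, True]
15 -1 [-0.84 -0.22 -0.5 ] grasp False up40..120 [False, False, False] ext [True, True, True] True n [False, False, False, False]
25 1 [-0.33 -0.09 -0.94] grasp True up40..120 [True, True, True] ext [True, True, True] True n [True, True, True, True]
25 -1 [-0.91 -0.23 -0.34] grasp False up40..120 [False, False, False] ext [False, False, False] False n [False, False, False, False]
```

```bash
python3 - <<'E'
s=open("pick.py").read()
s=s.replace("move_to(L(g+110*B[:,2]-15*B[:,0]),q)","move_to(L(g+[0,0,110]),q)").replace("L(g+30*B[:,2]),vel=180","L(g+[0,0,25]),vel=180")
open("pick.py","w").write(s)
E
python3 p1.py
```

```text
opening 0.5067907036573328 F [-0.4  0.7  0.8]
F [ 1.3 -0.3 -0.8]
t 11.175 open 0.5072006379072325 F [-0.2  0.1 -3. ]
```

View pics/held1.png

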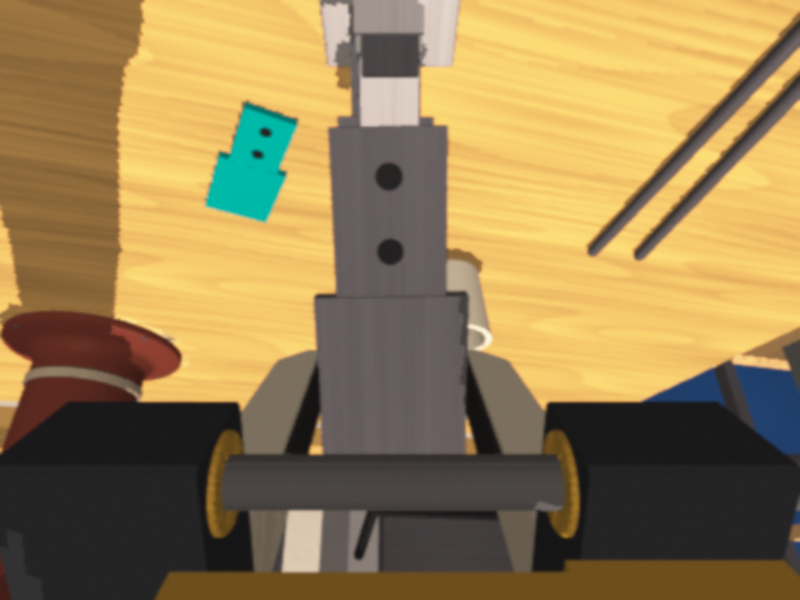

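The blank is held squarely, with the tang end at (388,127), the holes at (389,176) and (390,252), and the fingers gripping the blade's side edges. I measure its pose in the hand before placing it.

```bash
cat > inhand.py <<'E'
from h import *
import pickle
def inhand(tag):
    f=pickle.load(open(tag+".pkl","rb")); f["T"]=np.array(f["tool_from_camera"])
    best=max((s for s in f["sil"] if s["conf"]>.15),key=lambda s:(lambda p:((abs(p[:,2]-72)<15)&(abs(p[:,0])<30)).sum())(cloud(f,s["pixels"])[0]))
    p,_,_=cloud(f,best["pixels"]); p=p[(abs(p[:,2]-72)<20)&(abs(p[:,0])<30)&(p[:,1]<5)]
    a=np.linalg.lstsq(np.c_[p[:,:2],np.ones(len(p))],p[:,2],rcond=None)[0]
    k=abs(p[:,2]-np.c_[p[:,:2],np.ones(len(p))]@a)<2; p=p[k]; a=np.linalg.lstsq(np.c_[p[:,:2],np.ones(len(p))],p[:,2],rcond=None)[0]
    end=np.percentile(p[:,1],.3); xs=[]
    ys=np.arange(end+4,end+44,3)
    for y in ys: r=p[abs(p[:,1]-y)<1.5][:,0]; xs.append((r.min()+r.max())/2)
    b=np.polyfit(ys,xs,1)
    yc=np.median(p[(p[:,1]>end+4)&(p[:,1]<end+44)][:,1])
    print(tag,len(p),"end y",round(end,1),"lateral@end",round(np.polyval(b,end),2),"yaw",round(np.degrees(b[0]),2),
      "pitch dz/dy deg",round(np.degrees(a[1]),2),"top z at y=0",round(a[2],2),"roll",round(np.degrees(a[0]),2))
    return end,b,a
if __name__=="__main__":
    import sys; inhand(sys.argv[1])
E
python3 inhand.py held1
python3 - <<'E'
from h import *
# place reachability: blank at tang end
for T,sl in(((640.5,233.6),6.7),((695,236.5),6.5)):
    B=frame(np.radians(3.1),np.radians(sl)); org=np.array([*T,9]); p=tcp_for(B,org)
    print(np.round(p,1),[solve_ik(L(p+[0,0,h]),quat(tool(B))) is not None for h in(0,20,80,150)])
E
```

```text
held1 14264 end y -80.1 lateral@end 0.43 yaw 0.76 pitch dz/dy deg -0.26 top z at y=0 72.09 roll 0.05
[570.  229.8  93.3] [True, True, True, True]
[624.2 232.7  93.1] [True, True, True, True]
```

```bash
cat > b1.py <<'E'
from h import *
import pickle
def endpose(f,sel,yaw0,slope,zmin=9,zmax=35):
    """tang-end top-edge centre and yaw of a blank lying in the tray"""
    p,_,_=cloud(f,sel["pixels"]); p=p[(p[:,2]>zmin)&(p[:,2]<zmax)]
    B=frame(yaw0,slope); l=p@B
    z0=np.median(l[:,2]); l=l[abs(l[:,2]-z0)<2]
    end=np.percentile(l[:,0],99.7); xs=np.arange(end-44,end-3,3); m=[]
    for x in xs: r=l[abs(l[:,0]-x)<1.5][:,1]; m.append((r.min()+r.max())/2)
    b=np.polyfit(xs,m,1)
    e=B@[end,np.polyval(b,end),np.median(l[:,2])]
    print("tang end(top)",np.round(e,1),"yaw",round(np.degrees(yaw0+b[0]),2),"width",round(r.max()-r.min(),1))
    return e,yaw0+b[0]
if __name__=="__main__":
    f=pickle.load(open("w_tray.pkl","rb")); s=f["sil"]["blank_1"][1]
    endpose(f,s,np.radians(3.1),np.radians(7.1))
    g=dict(np.load("top0.npz")); P,_,_=cloud(g); m=(P[:,2]>12)&(P[:,2]<20)&(P[:,0]>480)&(P[:,0]<720)&(P[:,1]>120)&(P[:,1]<330)
    for k in(0,1):
        S=P[m]; S=S[(S[:,1]<185)if k==0 else(S[:,1]>270)]
        if len(S)>10: print("top rim",len(S),np.degrees(np.arctan(np.polyfit(S[:,0],S[:,1],1)[0])))
E
python3 b1.py
```

```text
tang end(top) [585.4 230.5  13. ] yaw 3.77 width 33.1
top rim 96 -3.144389209160703
top rim 81 6.266294163566294
```

```bash
cat > place.py <<'E'
from h import *
import pickle
def place(org,yaw,slope,tag):
    B=frame(np.radians(yaw),np.radians(slope)); q=quat(tool(B)); p=tcp_for(B,org)
    move_to(L(p+[0,0,80]),q)
    move_linear(L(p+[0,0,5]),vel=90); hold(.2)
    hit=move_linear(L(p-[0,0,2.5]),vel=12,contact_N=2.5)
    o=get_obs(); print("contact",hit,"z above nominal",round(o["tcp_pos"][2]-p[2],2),"F",np.round(o["wrist_force"],1),o["time"])
    hold(.2); open_gripper(); hold(.2)
    up=np.array(get_obs()["tcp_pos"])
    move_linear(L(up+20*B[:,2]),vel=60)
    move_linear(L(up+120*B[:,2]+[30,0,0]),vel=200)
    hold(.2)
    f=shot("wrist"); cv2.imwrite(f"pics/{tag}.png",cv2.resize(f["image"],(800,600)))
    f["sil"]=silhouettes(f,"blank_2"); pickle.dump(f,open(tag+".pkl","wb"))
    for s in f["sil"]: print(round(s["conf"],2),np.round(s["rect"]))
    print("t",get_obs()["time"])
E
python3 -c "
from place import *
place([639.6,233.8,9],3.0,6.75,'placed1')"
```

```text
contact True z above nominal 0.38 F [-0.4  0.3  4.6] 14.6
0.94 [219. 246. 277. 292.]
0.93 [222. 123. 277. 252.]
0.41 [144.   0. 371. 291.]
t 17.3667
```

View pics/placed1.png

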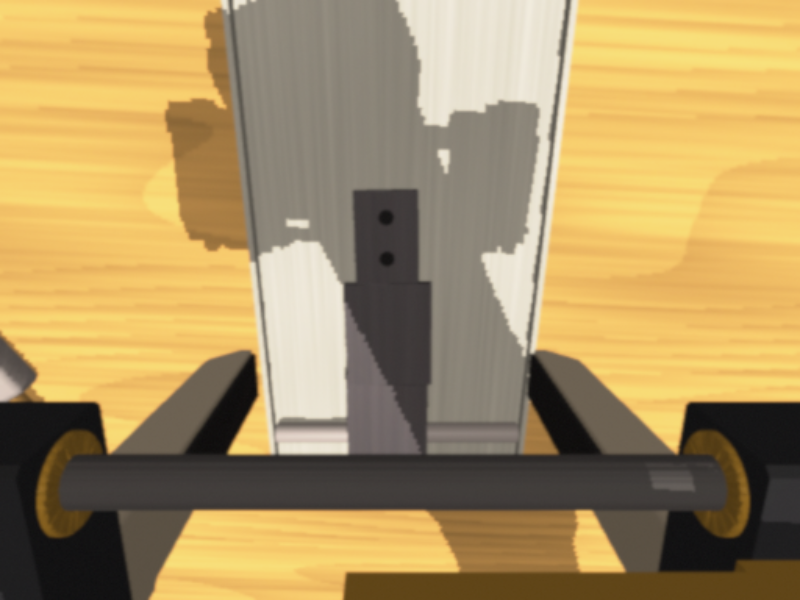

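The first blank lies with its tang end at (385,190), its blade over blank_1's tang and its edges in line with blank_1's. I measure it and pick the second.

```bash
cat > p2.py <<'E'
from pick import *
from b1 import endpose
from inhand import inhand
f=pickle.load(open("placed1.pkl","rb"))
endpose(f,f["sil"][1],np.radians(3.0),np.radians(6.7))
p,_,_=cloud(f,f["sil"][1]["pixels"]); p=p[(p[:,2]>8)&(p[:,2]<35)]; l=p@frame(np.radians(3),np.radians(6.7));print("A extents",np.round(np.percentile(l[:,0],[.3,99.7]),1))
B=frame(YR,np.radians(45))
pick(B@np.array([195.4+110,-370.2,338.3]),B,"held2")
inhand("held2")
E
python3 p2.py
```

```text
tang end(top) [641.  233.5  13. ] yaw 3.83 width 33.3
A extents [536.9 646.8]
opening 0.5071234425931408 F [-1.1  0.7  1.4]
F [ 1.1  0.2 -2. ]
t 23.0 open 0.5050992373695755 F [-0.1  0.4 -2.1]
held2 14531 end y -80.1 lateral@end -1.01 yaw 1.83 pitch dz/dy deg -0.22 top z at y=0 72.13 roll -0.02
```

View pics/held2.png

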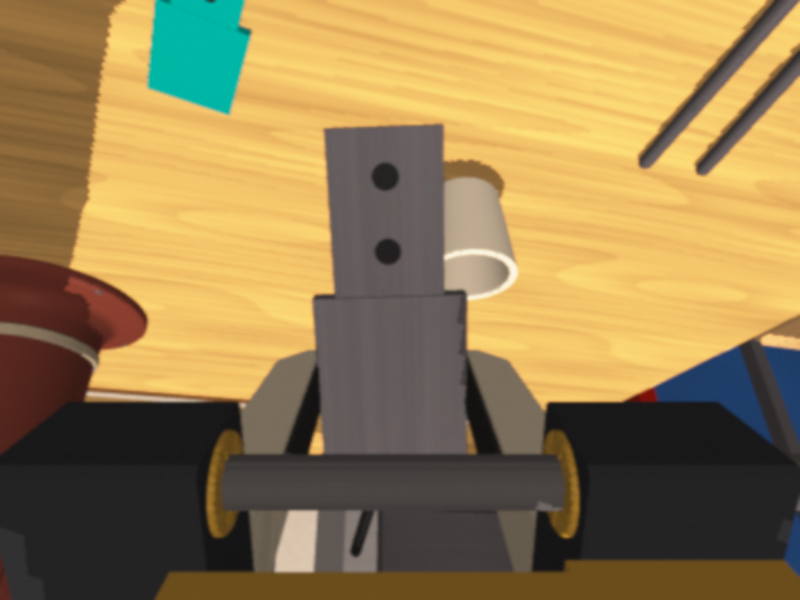

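Run:
```python
from h import *
import pickle
for t in("held1","held2"):
    f=pickle.load(open(t+".pkl","rb")); f["T"]=np.array(f["tool_from_camera"])
    m=max(f["sil"],key=lambda s:(lambda p:((abs(p[:,2]-72)<15)&(abs(p[:,0])<30)).sum())(cloud(f,s["pixels"])[0]))["pixels"]
    p,_,_=cloud(f,m); p=p[abs(p[:,2]-72)<4]
    for y in range(-78,-2,8):
        r=p[abs(p[:,1]-y)<1.5][:,0]; print(t,y,np.round([r.min(),r.max(),(r.min()+r.max())/2],2)) if len(r) else 0
    P,u,v=cloud(f); g=cv2.cvtColor(f["image"],cv2.COLOR_BGR2GRAY)[v,u]
    k=(abs(P[:,2]-72)<6)&(abs(P[:,0])<10)&(P[:,1]<-30)&(P[:,1]>-78)&(g<55)
    for s in((-56,-30),(-78,-57)):
        h=P[k&(P[:,1]>s[0])&(P[:,1]<s[1])]; print(" hole",len(h),np.round(h.mean(0),2) if len(h) else None)
```

```text
held1 -78 [-15.92  16.59   0.33]
held1 -70 [-16.06  17.27   0.61]
held1 -62 [-16.52  17.39   0.43]
held1 -54 [-16.19  17.63   0.72]
held1 -46 [-15.54  17.32   0.89]
held1 -38 [-15.24  17.63   1.19]
held1 -30 [-22.52  25.11   1.3 ]
held1 -22 [-22.53  24.67   1.07]
held1 -14 [-22.34  25.22   1.44]
held1 -6 [-21.49  24.89   1.7 ]
 hole 199 [  0.7  -44.5   72.04]
 hole 209 [  0.29 -66.54  72.12]
held2 -78 [-17.76  15.69  -1.03]
held2 -70 [-17.56  16.37  -0.59]
held2 -62 [-17.35  16.56  -0.4 ]
held2 -54 [-17.15  16.8   -0.18]
held2 -46 [-16.83  16.95   0.06]
held2 -38 [-16.61  17.14   0.27]
held2 -30 [-23.16  24.57   0.71]
held2 -22 [-22.97  24.86   0.94]
held2 -14 [-22.96  25.31   1.17]
held2 -6 [-22.66  24.91   1.13]
 hole 195 [-7.000e-02 -4.459e+01  7.203e+01]
 hole 215 [ -0.77 -66.5   72.06]
```

The blank is held well, with its tang end at (384,127), but it is yawed about 1° in the grip compared with the first one. I compensate for that when placing.

```bash
python3 -c "
from place import *
from b1 import endpose
place([694.3,235.4,9],2.05,6.55,'placed2')
f=pickle.load(open('placed2.pkl','rb'))
for s in f['sil'][:4]:
    try: endpose(f,s,np.radians(3.0),np.radians(6.6))
    except Exception as e: print(e)
"
```

```text
contact True z above nominal 0.47 F [ 0.4 -0.   5.3] 26.625
0.85 [228. 327. 274. 342.]
0.74 [224. 124. 276. 245.]
0.7 [222. 245. 276. 295.]
t 29.3917
zero-size array to reduction operation minimum which has no identity
tang end(top) [695.8 236.2  12.9] yaw 3.72 width 33.2
tang end(top) [583.7 229.7  19.7] yaw 4.21 width 46.9
```

View pics/placed2.png

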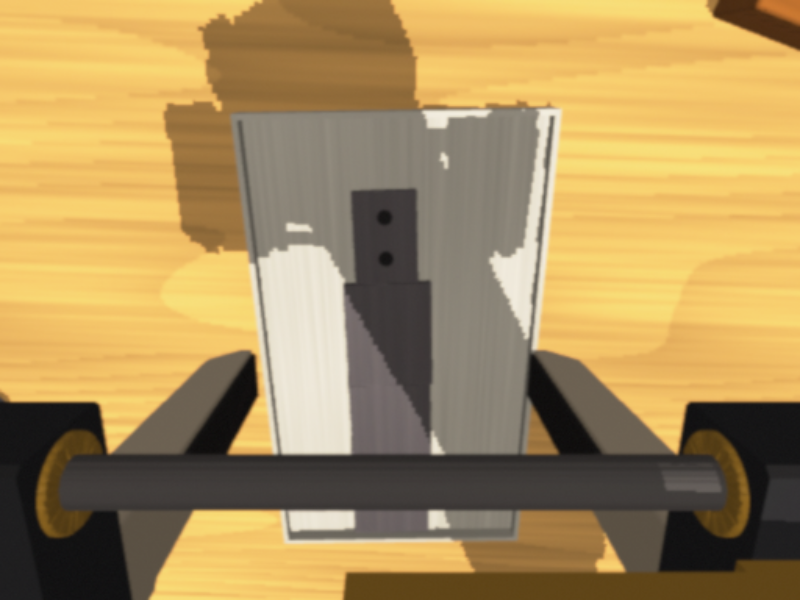

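The row is aligned: the new tang end is at (695.8, 236.2), a 54.8 mm step, with yaw matching to 0.1°. I retract and make a final check of the whole bench.

Run:
```python
from h import *
p=np.array(get_obs()["tcp_pos"]); move_linear(L(p+[-60,0,110]),vel=200); hold(.5)
f=shot("side"); g=dict(np.load("side0.npz"))
cv2.imwrite("pics/end.png",cv2.resize(f["image"][80:340,120:420],(800,600),interpolation=cv2.INTER_CUBIC))
P,u,v=cloud(f); 
m=(P[:,0]>470)&(P[:,0]<710)&(abs(P[:,1]-(230+(P[:,0]-586)*.0524))<12)&(P[:,2]<60)
for x in range(485,715,15):
    k=m&(abs(P[:,0]-x)<4); print(x,np.round(np.median(P[k,2]),1),end="; ") if k.any() else 0
f=shot("wrist"); 
print(get_obs()["time"])
```

```text
485 24.3; 500 25.3; 515 22.1; 530 24.2; 545 22.8; 560 23.2; 575 21.9; 590 24.3; 605 22.9; 620 21.0; 635 19.7; 650 19.3; 665 16.4; 680 12.2; 695 8.6; 710 7.3; 30.7667
```

View pics/end.png

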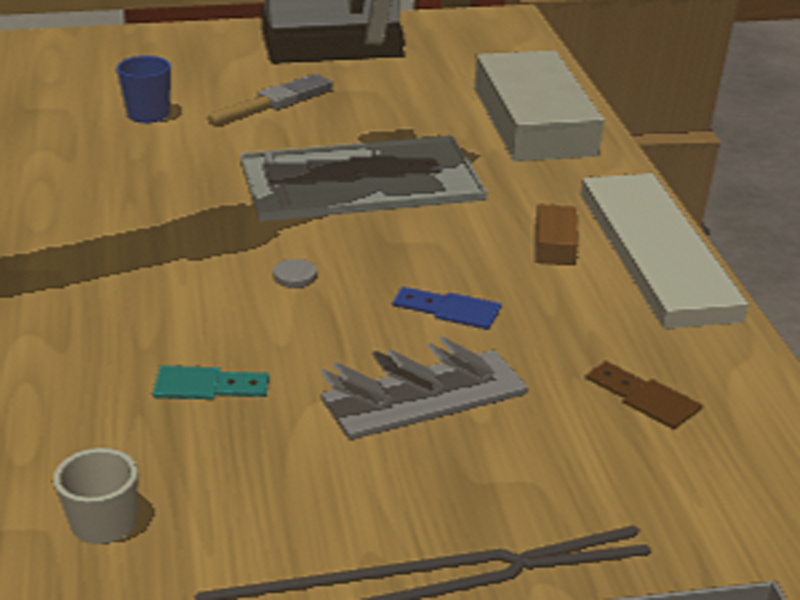

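The coupon is still in the middle slot at (410,370), the row lies in the tray at (350,170), and the bystanders are where they were.

```bash
python3 -c "
from cell import *
close_job()"
```

```text
the job is handed in; nothing more can be done
```

I slid both steel blanks out of the rack's end slots and shingled them onto the row behind blank_1, then handed the job in at about 31 s.

**Row:** The last wrist views put the tang ends 55.7 mm and 54.8 mm apart, so each blank laps the one before by about half its length. The measured yaws are 3.77°, 3.83° and 3.72°, and the row is in line sideways to about 0.5 mm. Both blanks were lowered until contact stopped them, at about 5 N.

**Rest of the bench:** In the final side picture the coupon is still in its slot, and the disc, cup, crucible, tongs, brush, wood block and look-alikes appear where they were. I judged this by eye and did not measure them.

**Checks that disagreed or were weak:**
- **Second blank:** it sat about 1° askew in the grip. I corrected for this when placing it, and the final yaw agrees with the others.
- **blank_1:** I did not re-measure it closely afterwards because the blanks on top and the gripper hide most of it. The pictures after each placing showed no sign that it had shifted.
- **Side-camera heights:** the profile along the row scattered by 1–2 mm, so it only roughly confirms the slopes.
- **Which blank is which:** the two are identical and I could not tell blank_2 from blank_3. I laid the one from the slot farthest towards the rack's +x first.

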